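Click the fuel can shut

ROBOT

A 6-joint arm with a two-finger parallel gripper is mounted at the origin on a cart in front of the work surface, level with it; the furniture and walls round the work are solid. World frame = base frame: x ahead of the robot, y to its left, z up, the work surface at z = 0. Lengths are in m, angles in degrees, forces in N, time in s.
With the tool pointing down it reaches from about 0.4 to 0.825 m from the base axis. Payload 7 kg.
Tool frame: the origin (TCP) lies at the very end of the fingers, on their centre line; the grasp point (between the pads) lies 19 mm behind it (ctrl.pinch_z is the distance from the TCP to the grasp point, in m); z points along the fingers, x is the direction in which the jaws open and shut, and the axes are right-handed (so a half turn about z gives the same grasp; the last joint's range is limited). The gripper opens to 88 mm and grips with 3 to 60 N. Pads are 19 mm wide; open, the fingers measure 130 mm over their backs; the gripper's body (78 mm by 193 mm) begins 47 mm behind the grasp point.
Start: joints at [81.595, 20.546, 0.682, 0, -70.136, -16.507], TCP at [0.284, 0.612, 0.227] pointing down, gripper open.
Joint ranges: [-176.03, 176.03], [-82.01, 121.73], [-58.28, 71.71], [-173.87, 95.51], [-174.79, -0.11], [-173.66, 173.66]. Speed limits (degrees/s): [136.94, 136.94, 172.46, 180, 180, 180].

INTERFACE

Orientations are given as [roll, pitch, yaw] about the fixed x, y, z axes, in that order (R = Rz(yaw) Ry(pitch) Rx(roll)).
In Python, from plant import ctrl gives the robot as it stands.
- The arm moves only by the tool carry_out, never from a script. Its argument "increments" is a list of rows, each a list of 7 numbers: the turn, a rotation vector about the world's x, y, z in degrees, then the shift along the world's x, y, z in mm, then the closure, from 0 (fully open) to 1 (shut). In form: [[ax, ay, az, dx, dy, dz, grip], ...]. A call has 1 to 20 rows; each row is the pose to reach, as a shift and turn from the pose commanded when the call began; what a row does not reach only later rows make up. A row lasts 1/8 s, in which the tool goes at most 62.5 mm and 10.7 degrees, less where a joint would pass 70% of its speed; a pose out of reach is approached as far as the arm can. A call with a gripper value outside its range is refused whole. The fingers move at their own pace and stop on an object; the grip force is fixed at half the most. Time passes only in rows, so rows that repeat a pose let the fingers close. It gives the time, the measured TCP pose, the force and the opening at its end, in the units of the state.
- ctrl.get_obs(): the state, without advancing time (a new reading comes with each control period).
- ctrl.snapshot(name): name is "side" or "top" or "wrist"; returns a dict with "pixels" (400x640x3 uint8, blue, green, red), "intrinsics" (3x3 intrinsics, pixels), "rvec" (rotation vector, rad) and "tvec" (3), from world to camera coordinates, as OpenCV has them; the wrist camera has in their place "hand_eye" (4x4, takes a point from camera to tool coordinates, whose origin is the TCP and whose axes are the tool frame's). Camera axes: x right, y down, z forward; pixel columns grow to the right and rows downward; lengths in m; the calibration is good to about 2 mm. A picture is of the moment at which its call begins: read the wrist's pose just before it. There is no depth.
- ctrl.close_job(): hands the job in, once; it reports no verdict.
Trained networks look in a picture, given as the dict that the camera call returned (one of the last four; its "shot" number tells which), for a name from the list of things; names that differ only in an ending like _2 or _b are one class to them, and where a whole thing is asked for, a point or a joint stands for the part that bears it (a point fixed in the world has none). Each returns a list of dicts, best first, with "confidence" (0 to 1); they miss things now and then, are a little off and sometimes report something else, mostly with a low value. They report only what shows in the picture. A call takes as long as a camera call.
- ctrl.search_frame(picture, label): "centre" ([x, y, z] in m, in world coordinates, good to about 4 mm: the middle of the surface that is visible of it).
- ctrl.outline_of(picture, label): "pixels" (400x640 bool, what is visible of it).
The state is a dict: "clock": time; "joint_pos": joint angles; "qvel": joint speeds; "tau": joint torques, N m; "tool_pos": TCP position; "orientation": TCP orientation; "force": force on the tool from outside, world axes, zero at the start; "moment": the same for the moment, N m; "opening": finger opening in m.
Only numpy, scipy, OpenCV 4.12 (cv2) and the standard library are available. Lean on these libraries where they do the work, as an engineer would, in place of code of your own. Each camera call takes 0.05 s, during which the arm holds its last target. There are 200 camera calls.

TASK

Close up the grey fuel can for storage: turn its winged filler cap clockwise until you feel the ratchet click - one click is enough, three at most. Then swing the keeper lever fully in against the cap's collar. Do not lean hard on the can, shove it, lift it or turn it on the bench, and leave the other things where they are.

Things in the scene. Friction and masses are not known exactly. Their poses are not given: they have to be found in the camera images.
- fuel_can: squat grey metal can, 130 (x) x 220 (y) x 110 mm high, 4.3 kg, free on the bench. Origin under its centre; x points from its front to its back, z up. On its flat top (z = 110): filler cap, axis at (0, -55); keeper lever, pivot at (0, +45); a carrying handle of 10 mm bar across x at y = +88, top at z = 146. All z given below are in mm above the can's underside
- cap: black winged grip of the filler cap: a disc 60 mm in diameter (z = 130 to 144) with an upright wing, 48 mm long, 12 mm thick (z = 144 to 171). Origin on the cap's axis at z = 115, z up; the wing runs along its x axis; a small nub on the disc's rim marks its -x side. Clockwise from above tightens; turning back unscrews grip and collar together. It does not rise or sink as it turns
- wing_top (a point): middle of the wing's top edge, on the cap's axis, z = 171. The grip drives the collar through a spring ratchet (18 teeth, 0.349 rad a click): the torque is about 0.06 N m while the collar turns freely; as it comes onto its springy stop the torque climbs over some 0.2 rad to about 0.28 N m, then drops sharply as the grip slips one tooth past the collar, and again for each tooth
- collar: dark knurled threaded collar under the grip, 54 mm in diameter (z = 115 to 129), a lug 6 mm wide on its -x side. Origin on the cap's axis at z = 115. At the start the lug lies under the grip's nub; each click moves the nub 20 degrees clockwise past the lug
- collar_top (a point): centre of the collar's top, on the cap's axis, z = 129. The collar starts 0.8 to 2.1 rad short of its stop. At the stop its lug faces the can's front (-x) only roughly, up to 1.1 rad either way; the exact place differs from can to can, cannot be seen and must be felt
- keeper (a joint): angle of the keeper lever (rad): 0 = fully in (pointing along the can's -y, its steel foot against the collar; a hard stop), growing as it swings clockwise seen from above, out towards the can's front, up to 1.6. Stays where it is left (friction about 0.03 N m)
- keeper_post (a point): top of the upright round finger post on the keeper lever: post 10 mm in diameter, from z = 118 up to this point at z = 141.5 (can frame), 40 mm from the pivot. The lever itself is a steel strip 11 mm wide and 4 mm thick, 72 mm long, lying 3 mm above the can's top
- keeper_pivot (a point): pivot of the keeper lever, on its vertical axis, z = 118 mm
- masking_tape: roll of masking tape, 100 mm across, 25 mm high; bystander; origin under its centre
- tape_measure: tape measure, 32 x 74 x 60 mm; bystander; origin under its centre
- flux_tin: round flux tin, 67 mm across, 31 mm high; bystander; origin under its centre
- brass_stub: upright brass rod stub, 18 mm in diameter, 62 mm tall; bystander; origin under its centre
- screwdriver_c: screwdriver 172 mm long with black handle, lying; bystander; origin under its centre
- pipe_elbow: dark pipe elbow, 50 x 50 x 28 mm; bystander; origin under its centre
- workbench: the wooden workbench under it all, fixed; its top is at z = 0

How it is judged (in metres and radians):
On the way, in this order (a step that is already met when the one before it is completed fails the run):
1. the cap has clicked past its collar at least once, with the keeper still out (angle between the x axis of cap and the x axis of collar, either way round above 0.25 rad and value of joint keeper above 0.5 rad), for 0.2 s.
2. the keeper is swung in (value of joint keeper below 0.12 rad), for 0.2 s.
At the end, for the whole second after the job is handed in: the cap stands one to three clicks (0.25 to 1.2 rad) past its collar, the collar is not unscrewed again (its lug within 1.3 rad of the can's front), the keeper is within 0.12 rad of fully in, and the can stands still and upright (angle between the x axis of cap and the x axis of collar, either way round between 0.25 and 1.2 rad and angle between the x axis of collar and the x axis of fuel_can, either way round below 1.3 rad and value of joint keeper below 0.12 rad and angle between fuel_can's own z axis and vertical below 0.03 rad and linear speed of fuel_can below 0.01 m/s); the robot touches nothing.
It fails at once if the cap is driven more than three clicks past its collar (angle between the x axis of cap and the x axis of collar, either way round above 1.25 rad).
It fails at once if the can is shoved or twisted so that it moves more than 12 mm or its filler more than 15 mm (distance of fuel_can from where it was at the start of the episode above 0.012 m or distance of wing_top from where it was at the start of the episode above 0.015 m).
It fails at once if the can is lifted more than 5 mm or tipped more than 0.1 rad (height (world z) of fuel_can above 0.005 m or angle between fuel_can's own z axis and vertical above 0.1 rad).
It fails at once if the can is leaned on with more than about 30 N (over 72 N between can and bench, of which 42 N is its own weight) (contact force between fuel_can and workbench above 72 N).
It fails at once if a bystander is moved more than 20 mm (distance of any of masking_tape, tape_measure, flux_tin, brass_stub, screwdriver_c, pipe_elbow from where it was at the start of the episode above 0.02 m).
It also fails if it takes over 72 s, if anything falls off the work surface, if the arm or the gripper's body presses on something with over 40 N, if the wrist force passes 120 N, or if a joint passes its speed limit or range.

## Working session

There is one attempt and no reset: what is moved stays moved. The work goes in short steps, Python scripts to look and compute and a tool call to move; the robot and the scene stay as the last step left them, time stands still between calls to the robot, and variables do not carry over. Pictures are saved under pics/ and viewed, about 8 in all and at most 12, crops included, and the job is handed in when it is done.

Besides the shell and the picture viewer there is one more tool, called after "Request:" as name(argument=value, ...), one argument or row to a line, values as JSON. carry_out: Moves the arm, as the interface text tells. Its arguments: {"type":"object","properties":{"increments":{"type":"array"}},"required":["increments"]}

```bash
mkdir -p pics
cat > h.py <<'E'
import numpy as np, cv2
from scipy.spatial.transform import Rotation as R
from plant import ctrl
def cam(p,obs=None):
    if "rvec" in p:
        Rm=cv2.Rodrigues(np.array(p["rvec"],float))[0]; t=np.array(p["tvec"],float).ravel()
        return Rm,t
    T=np.eye(4);T[:3,:3]=R.from_euler('xyz',obs["orientation"],degrees=True).as_matrix();T[:3,3]=obs["tool_pos"]
    M=np.linalg.inv(T@np.array(p["hand_eye"])); return M[:3,:3],M[:3,3]
def proj(p,X,obs=None):
    Rm,t=cam(p,obs); q=(np.array(p["intrinsics"])@(Rm@np.atleast_2d(X).T+t[:,None])).T
    return q[:,:2]/q[:,2:]
def onplane(p,uv,z,obs=None):
    Rm,t=cam(p,obs); c=-Rm.T@t
    d=Rm.T@np.linalg.inv(np.array(p["intrinsics"]))@np.array([uv[0],uv[1],1.])
    return c+d*(z-c[2])/d[2]
E
python3 - <<'E'
from h import *
o=ctrl.get_obs(); print({k:np.round(v,3) for k,v in o.items()})
for n in ("side","top"):
    p=ctrl.snapshot(n); cv2.imwrite(f"pics/{n}0.png",p["pixels"])
    for l in ("fuel_can","cap","wing_top","collar","keeper_post","keeper_pivot","masking_tape","tape_measure","flux_tin","brass_stub","screwdriver_c","pipe_elbow"):
        r=ctrl.search_frame(p,l)
        print(n,l,[(np.round(x["centre"],3).tolist(),round(x["confidence"],2)) for x in r[:2]])
E
```

```text
{'clock': np.float64(0.0), 'joint_pos': array([ 8.1596e+01,  2.0590e+01,  6.3300e-01, -2.1000e-02, -7.0135e+01,
       -1.6507e+01]), 'qvel': array([ 0.05 ,  0.017, -0.065,  0.003,  0.062,  0.027]), 'tau': array([ 2.0000e-03, -5.8272e+01,  2.9305e+01,  6.9970e+00,  7.0000e-03,
       -0.0000e+00]), 'tool_pos': array([0.284, 0.612, 0.226]), 'orientation': array([-1.79993e+02, -9.30000e-02, -1.14918e+02]), 'force': array([-0.286,  0.312, -0.505]), 'moment': array([ 0.052,  0.006, -0.005]), 'opening': np.float64(0.087)}
side fuel_can [([0.465, -0.004, 0.106], 0.87), ([0.594, -0.338, -0.0], 0.56)]
side cap []
side wing_top [([0.458, 0.004, 0.146], 0.8)]
side collar [([0.46, -0.0, 0.141], 0.84), ([0.387, 0.289, 0.036], 0.22)]
side keeper_post [([0.386, 0.284, 0.037], 0.64), ([0.449, 0.093, 0.118], 0.6)]
side keeper_pivot [([0.452, 0.092, 0.12], 0.49)]
side masking_tape [([0.563, 0.353, 0.02], 0.51)]
side tape_measure [([0.386, 0.287, 0.036], 0.63)]
side flux_tin [([0.565, -0.318, 0.031], 0.78), ([0.654, -0.332, 0.022], 0.48)]
side brass_stub []
side screwdriver_c [([0.447, 0.48, 0.017], 0.5)]
side pipe_elbow []
top fuel_can [([0.474, 0.062, 0.109], 0.81)]
top cap [([0.456, 0.011, 0.147], 0.75), ([0.473, 0.066, 0.111], 0.51)]
top wing_top [([0.458, 0.01, 0.146], 0.56)]
top collar [([0.383, 0.306, 0.057], 0.67), ([0.456, 0.012, 0.146], 0.63)]
top keeper_post [([0.455, 0.096, 0.122], 0.59)]
top keeper_pivot [([0.456, 0.094, 0.124], 0.64), ([0.553, 0.327, 0.024], 0.36)]
top masking_tape [([0.554, 0.33, 0.023], 0.89)]
top tape_measure [([0.384, 0.306, 0.056], 0.49), ([0.449, 0.485, 0.021], 0.25)]
top flux_tin [([0.563, -0.306, 0.033], 0.54)]
top brass_stub [([0.494, -0.287, 0.058], 0.45)]
top screwdriver_c [([0.451, 0.485, 0.02], 0.79)]
top pipe_elbow [([0.654, -0.323, 0.026], 0.53)]
```

Run:
```python
from h import *
p=ctrl.snapshot("top"); q=proj(p,[[0.458,0.05,0.13]])[0];print(q)
x,y=q.astype(int); 
im=p["pixels"]; x0,y0=max(0,x-110),max(0,y-85); print(x0,y0)
a=cv2.resize(im[y0:y0+150,x0:x0+200],None,fx=4,fy=4,interpolation=cv2.INTER_CUBIC); cv2.imwrite("pics/topc.png",a)
```

```text
[322.44322774 202.08258737]
212 117
```

View pics/side0.png

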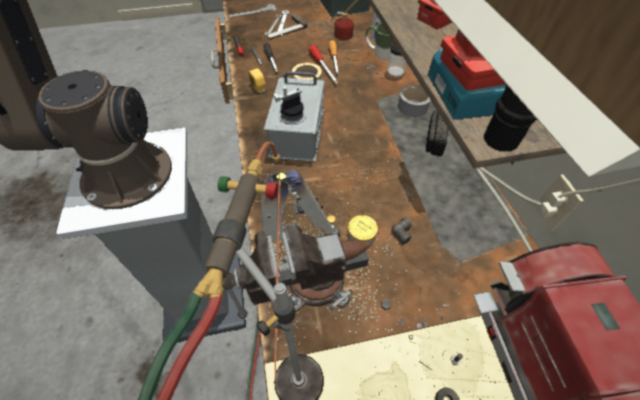

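View pics/topc.png

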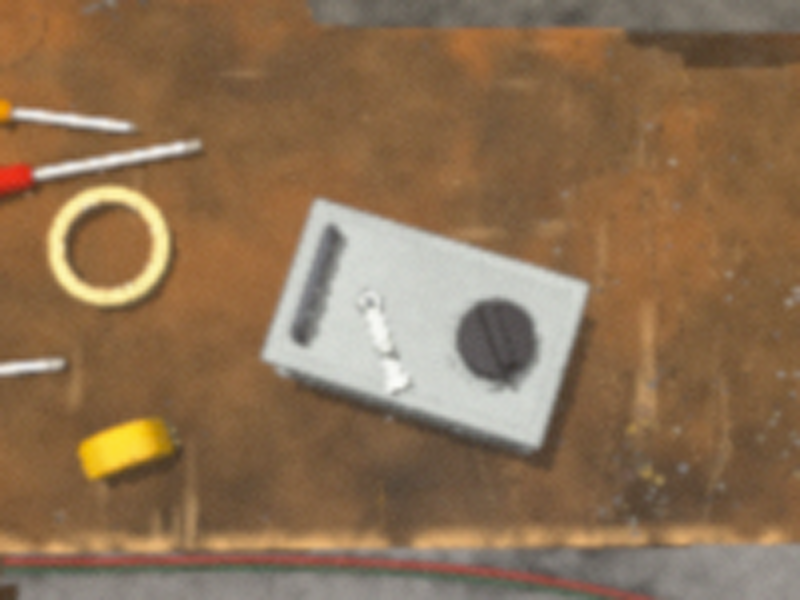

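Top crop: the can is rotated about 17°, with the handle at left (320,285). The keeper lever is out, running from (370,300) to (400,385). The wing runs (480,308)–(510,370) with the nub at about (512,385). I'll compute the poses and then take a look with the wrist camera.

Run:
```python
from h import *
p=ctrl.snapshot("top")
f=lambda u,v,z:onplane(p,(212+u/4,117+v/4),z)
C=[f(*c,0.110) for c in [(318,200),(588,285),(540,450),(262,358)]]
for c in C: print(np.round(c,3))
c0=np.mean(C,0); print("centre",c0)
xa=(C[0]-C[3]+C[1]-C[2])/2; ya=(C[0]-C[1]+C[3]-C[2])/2; print(np.linalg.norm(xa),np.linalg.norm(ya))
th=np.arctan2(xa[1],xa[0]); th2=np.arctan2(-ya[0],ya[1]); print("yaw",np.degrees([th,th2]))
t=(th+th2)/2; Rz=R.from_euler('z',t).as_matrix(); w=lambda x,y:(c0+Rz@[x,y,0])[:2]
print("cap",w(0,-.055),"pivot",w(0,.045),"handle",w(0,.088))
print("cap disc centre", f(498,340,.144))
a,b=f(480,308,.171),f(512,372,.171); print("wing mid",(a+b)/2,"ang of nub end",np.degrees(np.arctan2(*(b-a)[[1,0]])))
pv,ft=f(370,300,.117),f(402,388,.117); d=ft-pv; print("pivot",pv,"lever ang rel can -y",np.degrees(t-np.pi/2)-np.degrees(np.arctan2(d[1],d[0])),np.linalg.norm(d))
```

```text
[0.571 0.144 0.11 ]
[ 0.502 -0.063  0.11 ]
[ 0.376 -0.023  0.11 ]
[0.448 0.187 0.11 ]
centre [0.47433957 0.06135264 0.11      ]
0.13095908554338426 0.2207283835559347
yaw [-18.31345383 -18.66765137]
cap [0.45689641 0.00919196] pivot [0.48861124 0.10402956] handle [0.50224862 0.14480972]
cap disc centre [0.45608846 0.00843248 0.144     ]
wing mid [0.45289227 0.01113912 0.171     ] ang of nub end -154.49182989076155
pivot [0.49116539 0.1042908  0.117     ] lever ang rel can -y 52.06217537844245 0.0716761675245472
```

Request:
carry_out(
  increments=[
    [0,0,10,30,-110,40,0],
    [0,0,20,60,-220,45,0],
    [0,0,30,90,-330,45,0],
    [0,0,40,120,-440,45,0],
    [0,0,45,150,-550,45,0],
    [0,0,50.5,173,-603,45,0],
    [0,0,50.5,173,-603,45,0],
    [0,0,50.5,173,-603,45,0],
    [0,0,50.5,173,-603,45,0],
    [0,0,50.5,173,-603,45,0],
    [0,0,50.5,173,-603,45,0],
    [0,0,50.5,173,-603,45,0],
    [0,0,50.5,173,-603,45,0],
  ],
)

```text
clock: 3.02
tool_pos: [0.4572, 0.0101, 0.2716]
orientation: [-180.0, 0.0, -64.3]
force: [0.2, -0.3, 0.7]
opening: 0.0876
```

Run:
```python
from h import *
o=ctrl.get_obs(); print({k:np.round(v,3).tolist() for k,v in o.items()})
p=ctrl.snapshot("wrist"); cv2.imwrite("pics/w1.png",p["pixels"])
print(proj(p,[[.457,.009,.171],[.457,.009,.129],[.49,.104,.118]],o))
for l in ("wing_top","cap","keeper_post","keeper_pivot"):
    print(l,[(np.round(x["centre"],3).tolist(),round(x["confidence"],2)) for x in ctrl.search_frame(p,l)[:2]])
```

```text
{'clock': 3.025, 'joint_pos': [26.058, -2.235, -21.152, -0.01, -71.072, 89.606], 'qvel': [0.786, -0.112, -0.088, 0.092, -0.02, 0.16], 'tau': [-0.714, -26.29, 29.559, 6.945, 0.07, -0.001], 'tool_pos': [0.457, 0.01, 0.272], 'orientation': [-179.989, 0.01, -64.339], 'force': [0.201, -0.318, 0.734], 'moment': [-0.035, -0.045, 0.028], 'opening': 0.088}
[[321.91035311 197.28254138]
 [321.80270351 186.89711649]
 [250.92613383 115.70199932]]
wing_top [([0.463, 0.009, 0.147], 0.92)]
cap [([0.465, 0.014, 0.149], 0.89), ([0.484, 0.072, 0.112], 0.6)]
keeper_post [([0.452, 0.099, 0.12], 0.89), ([0.461, 0.01, 0.144], 0.36)]
keeper_pivot [([0.457, 0.094, 0.119], 0.68)]
```

View pics/w1.png

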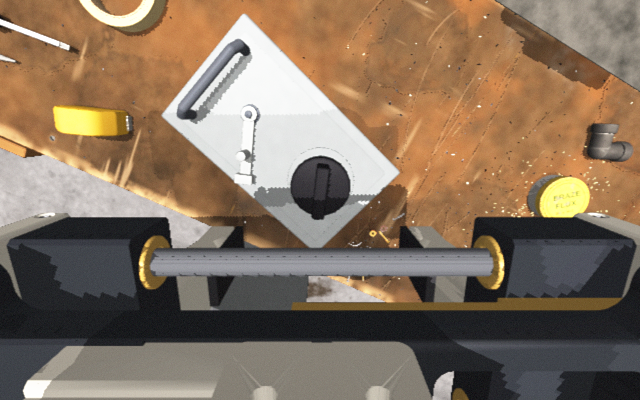

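Run:
```python
from h import *
im=cv2.imread("pics/w1.png")[90:240,220:420]
cv2.imwrite("pics/w1c.png",cv2.resize(im,None,fx=4,fy=4,interpolation=cv2.INTER_CUBIC))
```

```text
(no output)
```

View pics/w1c.png

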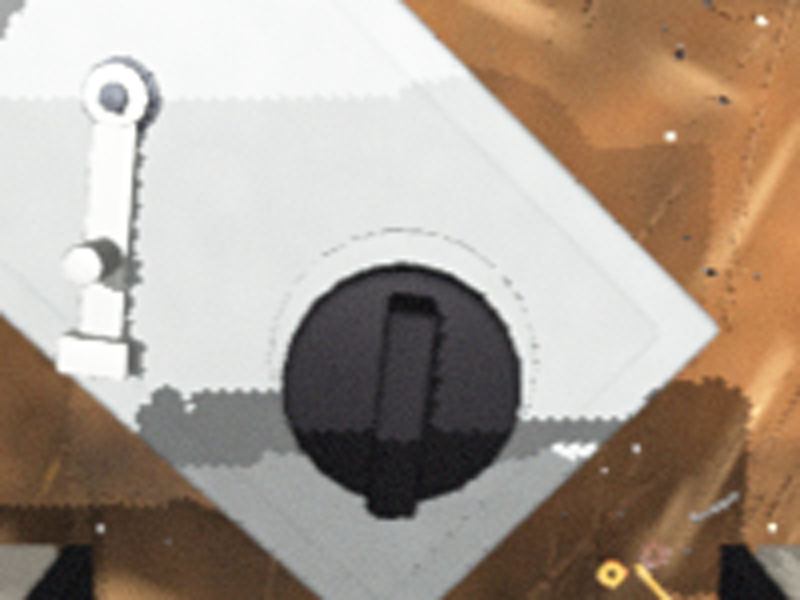

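Run:
```python
from h import *
o=ctrl.get_obs(); p=ctrl.snapshot("wrist")
f=lambda u,v,z:onplane(p,(220+u/4,90+v/4),z,o)
print("disc",f(402,382,.144))
a,b=f(413,310,.171),f(391,508,.171); print("wing",a,b,(a+b)/2,np.linalg.norm(a-b),np.degrees(np.arctan2(*(b-a)[[1,0]])))
print("pivot",f(113,97,.120),"post",f(83,264,.1415),"foot corner low",f(95,375,.12))
print("tool x dir",o["orientation"],o["tool_pos"])
```

```text
disc [0.46080867 0.01223266 0.144     ]
wing [0.48175278 0.01958987 0.171     ] [0.43868563 0.00431751 0.171     ] [0.46021921 0.01195369 0.171     ] 0.04569491497370796 -160.47460983208802
pivot [0.49031869 0.10651907 0.12      ] post [0.45320227 0.09370368 0.1415    ] foot corner low [0.42246393 0.08395911 0.12      ]
tool x dir [-1.79991762e+02  3.13690280e-03 -6.43051275e+01] [0.45724222 0.01011167 0.27160869]
```

Request:
carry_out(
  increments=[
    [0,0,-6,2,1,-30,0],
    [0,0,-6,2,1,-60,0],
    [0,0,-6,2,1,-90,0],
    [0,0,-6,2,1,-110,0],
    [0,0,-6,2,1,-120,0],
    [0,0,-6,2,1,-120,0],
    [0,0,-6,2,1,-120,0],
    [0,0,-6,2,1,-120,0.6],
    [0,0,-6,2,1,-120,0.6],
    [0,0,-6,2,1,-120,0.6],
  ],
)

```text
clock: 4.58
tool_pos: [0.4594, 0.0102, 0.1518]
orientation: [-180.0, 0.0, -70.4]
force: [0.6, 0.7, -0.4]
opening: 0.0633
```

Run:
```python
from h import *
o=ctrl.get_obs(); print({k:np.round(v,3).tolist() for k,v in o.items()})
p=ctrl.snapshot("wrist"); im=p["pixels"]; cv2.imwrite("pics/w2.png",im)
```

```text
{'clock': 4.575, 'joint_pos': [25.94, 3.815, -31.691, 0.001, -54.471, 83.645], 'qvel': [0.003, 0.054, -0.099, -0.104, 0.005, 0.02], 'tau': [0.007, -30.996, 25.498, 5.974, 0.082, -0.0], 'tool_pos': [0.459, 0.01, 0.152], 'orientation': [-179.977, 0.002, -70.414], 'force': [0.587, 0.663, -0.409], 'moment': [-0.023, -0.006, 0.033], 'opening': 0.063}
```

View pics/w2.png

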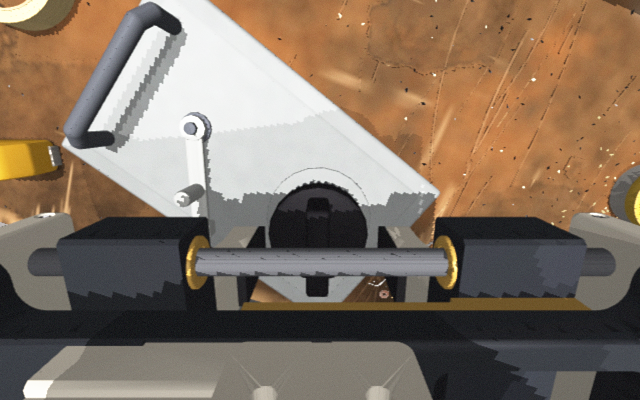

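Wing centred at (318,245), between the fingers and aligned with them. I'll lower 3 mm and grip.

Request:
carry_out(
  increments=[
    [0,0,0,0,0.5,-3,0.6],
    [0,0,0,0,0.5,-3,1],
    [0,0,0,0,0.5,-3,1],
    [0,0,0,0,0.5,-3,1],
    [0,0,0,0,0.5,-3,1],
    [0,0,0,0,0.5,-3,1],
    [0,0,0,0,0.5,-3,1],
    [0,0,0,0,0.5,-3,1],
  ],
)

```text
clock: 5.62
tool_pos: [0.4591, 0.0116, 0.1486]
orientation: [-180.0, 0.1, -70.4]
force: [-3.3, 5.9, 2.1]
opening: 0.0118
```

```bash
cat > s.py <<'E'
from h import *
for i in range(3):
    o=ctrl.get_obs(); print({k:np.round(o[k],3).tolist() for k in ("clock","tool_pos","orientation","force","moment","opening")})
    if i<2: ctrl.snapshot("top")
print(np.round(o["tau"],3),np.round(o["joint_pos"],2))
E
python3 s.py
```

```text
{'clock': 5.625, 'tool_pos': [0.459, 0.012, 0.149], 'orientation': [-179.976, 0.086, -70.421], 'force': [-3.3, 5.923, 2.1], 'moment': [2.152, 1.317, 0.009], 'opening': 0.012}
{'clock': 5.675, 'tool_pos': [0.459, 0.012, 0.149], 'orientation': [-179.975, 0.084, -70.425], 'force': [-3.283, 4.734, 2.469], 'moment': [2.132, 1.275, 0.037], 'opening': 0.011}
{'clock': 5.725, 'tool_pos': [0.459, 0.012, 0.149], 'orientation': [-179.974, 0.084, -70.427], 'force': [-2.839, 5.206, 2.774], 'moment': [2.102, 1.245, -0.09], 'opening': 0.012}
[-2.6320e+00 -2.9976e+01  2.4632e+01  7.6340e+00  2.8900e-01  5.0000e-03] [ 26.05   4.01 -31.91  -0.1  -54.05  83.58]
```

Request:
carry_out(
  increments=[
    [0,0,-2,-0.3,0.9,0,1],
    [0,0,-6,-0.3,0.9,0,1],
    [0,0,-10,-0.3,0.9,0,1],
    [0,0,-14,-0.3,0.9,0,1],
    [0,0,-18,-0.3,0.9,0,1],
    [0,0,-22,-0.3,0.9,0,1],
    [0,0,-26,-0.3,0.9,0,1],
    [0,0,-30,-0.3,0.9,0,1],
    [0,0,-30,-0.3,0.9,0,1],
  ],
)

```text
clock: 6.85
tool_pos: [0.4589, 0.0118, 0.1486]
orientation: [180.0, 0.0, -100.4]
force: [-3.1, 4.5, 2.9]
opening: 0.0117
```

```bash
cat > s.py <<'E'
from h import *
L=[]
for i in range(6):
    o=ctrl.get_obs(); L.append(np.r_[o["force"],o["moment"]]); 
    if i<5: ctrl.snapshot("top")
L=np.array(L)
print("t",o["clock"],"pos",np.round(o["tool_pos"],4),"rpy",np.round(o["orientation"],2),"j6",round(o["joint_pos"][5],1),"open",round(o["opening"],4))
print("mean F,M",np.round(L.mean(0),3),"Mz",np.round(L[:,5],3),"tau6",np.round(o["tau"][5],3))
E
python3 s.py
```

```text
t 7.1 pos [0.459  0.0118 0.1486] rpy [ 1.7999e+02  2.0000e-02 -1.0035e+02] j6 53.5 open 0.0118
mean F,M [-2.981  4.311  2.947  1.55   1.197  0.05 ] Mz [0.03  0.086 0.079 0.028 0.046 0.029] tau6 -0.052
```

tau6 is a clean torque reading, about 0.05 N m free. I'll continue to 46° and then go in small steps.

Request:
carry_out(
  increments=[
    [0,0,-4,0,0,0,1],
    [0,0,-8,0,0,0,1],
    [0,0,-12,0,0,0,1],
    [0,0,-16,0,0,0,1],
    [0,0,-16,0,0,0,1],
  ],
)

```text
clock: 7.72
tool_pos: [0.459, 0.0119, 0.1486]
orientation: [180.0, 0.0, -116.4]
force: [-3.1, 4.3, 3.7]
opening: 0.0121
```

```bash
python3 s.py
```

```text
t 7.975 pos [0.4589 0.0119 0.1486] rpy [ 1.7998e+02  2.0000e-02 -1.1635e+02] j6 37.5 open 0.0116
mean F,M [-3.326  4.809  3.719  1.828  1.372  0.071] Mz [0.108 0.095 0.042 0.075 0.047 0.057] tau6 -0.056
```

Request:
carry_out(
  increments=[
    [0,0,-4,0,0,0,1],
    [0,0,-7,0,0,0,1],
    [0,0,-7,0,0,0,1],
  ],
)

```text
clock: 8.35
tool_pos: [0.4589, 0.0119, 0.1486]
orientation: [180.0, 0.0, -123.4]
force: [-4.0, 4.2, 3.9]
opening: 0.0114
```

```bash
python3 s.py
```

```text
t 8.6 pos [0.4589 0.0119 0.1486] rpy [ 1.7998e+02  2.0000e-02 -1.2335e+02] j6 30.5 open 0.0119
mean F,M [-3.412  4.638  3.661  1.92   1.425  0.058] Mz [ 0.095  0.064  0.045  0.074 -0.009  0.08 ] tau6 -0.058
```

At 53°, still turning freely. Next are three 6° steps, well short of a click-plus-overrun.

Request:
carry_out(
  increments=[
    [0,0,-3,0,0,0,1],
    [0,0,-6,0,0,0,1],
    [0,0,-6,0,0,0,1],
  ],
)

```text
clock: 8.98
tool_pos: [0.459, 0.0119, 0.1486]
orientation: [180.0, 0.0, -129.4]
force: [-3.4, 5.2, 3.3]
opening: 0.012
```

```bash
python3 s.py
```

```text
t 9.225 pos [0.459  0.012  0.1486] rpy [ 1.7998e+02  3.0000e-02 -1.2935e+02] j6 24.5 open 0.0119
mean F,M [-3.187  5.359  3.655  2.001  1.368  0.04 ] Mz [0.046 0.04  0.022 0.042 0.064 0.027] tau6 -0.058
```

Request:
carry_out(
  increments=[
    [0,0,-3,0,0,0,1],
    [0,0,-6,0,0,0,1],
    [0,0,-6,0,0,0,1],
  ],
)

```text
clock: 9.6
tool_pos: [0.459, 0.012, 0.1486]
orientation: [180.0, 0.0, -135.4]
force: [-3.2, 3.7, 3.2]
opening: 0.0117
```

```bash
python3 s.py
```

```text
t 9.85 pos [0.459  0.012  0.1487] rpy [ 1.7998e+02  3.0000e-02 -1.3535e+02] j6 18.5 open 0.0122
mean F,M [-3.27   4.923  3.587  2.064  1.388  0.055] Mz [0.075 0.043 0.067 0.061 0.024 0.058] tau6 -0.057
```

Request:
carry_out(
  increments=[
    [0,0,-3,0,0,0,1],
    [0,0,-6,0,0,0,1],
    [0,0,-6,0,0,0,1],
  ],
)

```text
clock: 10.22
tool_pos: [0.459, 0.012, 0.1486]
orientation: [180.0, 0.0, -141.4]
force: [-3.7, 5.1, 4.0]
opening: 0.0119
```

```bash
python3 s.py
```

```text
t 10.475 pos [0.459  0.012  0.1486] rpy [ 1.7997e+02  2.0000e-02 -1.4135e+02] j6 12.5 open 0.0118
mean F,M [-3.558  5.214  3.938  2.114  1.395  0.049] Mz [0.029 0.033 0.078 0.035 0.059 0.062] tau6 -0.057
```

71°, still free.

Request:
carry_out(
  increments=[
    [0,0,-3,0,0,0,1],
    [0,0,-6,0,0,0,1],
    [0,0,-6,0,0,0,1],
  ],
)

```text
clock: 10.85
tool_pos: [0.459, 0.012, 0.1486]
orientation: [180.0, 0.0, -147.4]
force: [-3.7, 5.9, 3.1]
opening: 0.0115
```

```bash
python3 s.py
```

```text
t 11.1 pos [0.459  0.012  0.1486] rpy [ 1.7996e+02  2.0000e-02 -1.4735e+02] j6 6.5 open 0.0118
mean F,M [-3.544  5.459  3.396  2.189  1.42   0.045] Mz [ 0.076  0.019  0.042  0.084 -0.006  0.058] tau6 -0.057
```

Request:
carry_out(
  increments=[
    [0,0,-3,0,0,0,1],
    [0,0,-6,0,0,0,1],
    [0,0,-6,0,0,0,1],
  ],
)

```text
clock: 11.48
tool_pos: [0.459, 0.012, 0.1486]
orientation: [180.0, 0.0, -153.4]
force: [-3.2, 5.6, 3.8]
opening: 0.0114
```

```bash
python3 s.py
```

```text
t 11.725 pos [0.459  0.012  0.1486] rpy [ 1.7996e+02  2.0000e-02 -1.5335e+02] j6 0.5 open 0.0114
mean F,M [-3.221  5.42   3.141  2.233  1.41   0.052] Mz [0.018 0.08  0.074 0.032 0.035 0.071] tau6 -0.057
```

Request:
carry_out(
  increments=[
    [0,0,-3,0,0,0,1],
    [0,0,-6,0,0,0,1],
    [0,0,-6,0,0,0,1],
  ],
)

```text
clock: 12.1
tool_pos: [0.459, 0.0121, 0.1486]
orientation: [180.0, 0.0, -159.4]
force: [-3.1, 5.7, 4.6]
opening: 0.0119
```

```bash
python3 s.py
```

```text
t 12.35 pos [0.459  0.0121 0.1486] rpy [ 1.7996e+02  2.0000e-02 -1.5935e+02] j6 -5.5 open 0.0118
mean F,M [-3.36   5.744  3.767  2.24   1.359  0.085] Mz [0.081 0.126 0.07  0.048 0.113 0.074] tau6 -0.057
```

Request:
carry_out(
  increments=[
    [0,0,-3,0,0,0,1],
    [0,0,-6,0,0,0,1],
    [0,0,-6,0,0,0,1],
  ],
)

```text
clock: 12.72
tool_pos: [0.4591, 0.0121, 0.1486]
orientation: [180.0, 0.0, -165.4]
force: [-4.2, 5.8, 3.0]
opening: 0.0118
```

```bash
python3 s.py
```

```text
t 12.975 pos [0.459  0.012  0.1486] rpy [ 1.7996e+02  2.0000e-02 -1.6536e+02] j6 -11.5 open 0.0117
mean F,M [-3.829  5.752  3.121  2.301  1.366  0.066] Mz [0.111 0.045 0.078 0.071 0.051 0.04 ] tau6 -0.06
```

Request:
carry_out(
  increments=[
    [0,0,-3,0,0,0,1],
    [0,0,-6,0,0,0,1],
    [0,0,-6,0,0,0,1],
  ],
)

```text
clock: 13.35
tool_pos: [0.4591, 0.0121, 0.1486]
orientation: [180.0, 0.0, -171.4]
force: [-3.0, 6.1, 3.5]
opening: 0.0115
```

```bash
python3 s.py
```

```text
t 13.6 pos [0.4591 0.0121 0.1486] rpy [ 1.7996e+02  2.0000e-02 -1.7134e+02] j6 -17.5 open 0.0117
mean F,M [-3.431  5.992  3.242  2.358  1.336  0.156] Mz [0.152 0.168 0.154 0.131 0.182 0.149] tau6 -0.154
```

Request:
carry_out(
  increments=[
    [0,0,-3,0,0,0,1],
    [0,0,-5,0,0,0,1],
    [0,0,-5,0,0,0,1],
  ],
)

```text
clock: 13.98
tool_pos: [0.4591, 0.0121, 0.1486]
orientation: [180.0, 0.0, -176.4]
force: [-1.8, 5.1, 3.2]
opening: 0.0118
```

```bash
python3 s.py
```

```text
t 14.225 pos [0.4591 0.0121 0.1486] rpy [ 1.7995e+02  2.0000e-02 -1.7633e+02] j6 -22.5 open 0.0118
mean F,M [-2.833  6.03   3.396  2.383  1.27   0.238] Mz [0.215 0.208 0.225 0.299 0.21  0.274] tau6 -0.232
```

The torque is ramping: 0.154, then 0.232. The click is due within about 3–4°.

Request:
carry_out(
  increments=[
    [0,0,-2,0,0,0,1],
    [0,0,-2,0,0,0,1],
  ],
)

```text
clock: 14.48
tool_pos: [0.4591, 0.0121, 0.1486]
orientation: [180.0, 0.0, -178.4]
force: [-3.1, 5.3, 2.6]
opening: 0.0119
```

```bash
python3 s.py
```

```text
t 14.725 pos [0.4591 0.0121 0.1486] rpy [ 1.7995e+02  2.0000e-02 -1.7833e+02] j6 -24.5 open 0.0118
mean F,M [-3.326  5.948  2.964  2.388  1.242  0.259] Mz [0.265 0.293 0.254 0.253 0.225 0.266] tau6 -0.263
```

Request:
carry_out(
  increments=[
    [0,0,-2.5,0,0,0,1],
    [0,0,-2.5,0,0,0,1],
  ],
)

```text
clock: 14.98
tool_pos: [0.4592, 0.0121, 0.1487]
orientation: [180.0, 0.0, 179.1]
force: [-3.0, 5.2, 3.2]
opening: 0.0114
```

```bash
python3 s.py
```

```text
t 15.225 pos [0.4591 0.0121 0.1486] rpy [1.7995e+02 2.0000e-02 1.7917e+02] j6 -27.0 open 0.0117
mean F,M [-2.743  5.498  2.995  2.381  1.217  0.308] Mz [0.347 0.28  0.303 0.245 0.301 0.369] tau6 -0.301
```

Request:
carry_out(
  increments=[
    [0,0,-2.5,0,0,0,1],
    [0,0,-2.5,0,0,0,1],
  ],
)

```text
clock: 15.48
tool_pos: [0.4592, 0.0121, 0.1487]
orientation: [179.9, 0.0, 176.6]
force: [-2.7, 6.4, 2.8]
opening: 0.0118
```

```bash
python3 s.py
```

```text
t 15.725 pos [0.4592 0.0121 0.1487] rpy [1.7995e+02 2.0000e-02 1.7668e+02] j6 -29.5 open 0.0118
mean F,M [-2.948  5.714  2.964  2.406  1.223  0.322] Mz [0.304 0.303 0.319 0.333 0.342 0.332] tau6 -0.34
```

Request:
carry_out(
  increments=[
    [0,0,-2,0,0,0,1],
    [0,0,-2,0,0,0,1],
  ],
)

```text
clock: 15.98
tool_pos: [0.4592, 0.0122, 0.1487]
orientation: [179.9, 0.0, 174.7]
force: [-3.1, 6.2, 2.9]
opening: 0.0119
```

```bash
python3 s.py
```

```text
t 16.225 pos [0.4592 0.0121 0.1486] rpy [1.7995e+02 2.0000e-02 1.7468e+02] j6 -31.5 open 0.0118
mean F,M [-2.557  6.186  2.615  2.427  1.181  0.393] Mz [0.411 0.386 0.388 0.394 0.411 0.37 ] tau6 -0.371
```

Request:
carry_out(
  increments=[
    [0,0,-2,0,0,0,1],
    [0,0,-2,0,0,0,1],
  ],
)

```text
clock: 16.48
tool_pos: [0.4592, 0.0122, 0.1486]
orientation: [179.9, 0.0, 172.7]
force: [-1.9, 6.0, 2.7]
opening: 0.0115
```

```bash
python3 s.py
```

```text
t 16.725 pos [0.4592 0.0122 0.1487] rpy [1.7995e+02 2.0000e-02 1.7269e+02] j6 -33.5 open 0.0116
mean F,M [-2.488  5.987  2.645  2.431  1.164  0.404] Mz [0.411 0.387 0.387 0.429 0.444 0.366] tau6 -0.401
```

Torque is now 0.40, past the stated 0.28, with no drop. I'll look before going further.

Run:
```python
from h import *
o=ctrl.get_obs(); p=ctrl.snapshot("wrist"); im=p["pixels"]; cv2.imwrite("pics/w3f.png",im)
t=ctrl.snapshot("side")
q=proj(t,[[.459,.012,.14]])[0].astype(int); print(q)
b=cv2.resize(t["pixels"][q[1]-50:q[1]+50,q[0]-67:q[0]+67],(536,400),interpolation=cv2.INTER_CUBIC)
a=cv2.resize(im[60:320,100:540],(677,400))
c=np.vstack([cv2.resize(im,(480,300)),cv2.resize(b,(480,300))]); 
c=np.vstack([cv2.resize(im[100:310,180:480],(420,294),interpolation=cv2.INTER_CUBIC),cv2.resize(b,(420,300))]); cv2.imwrite("pics/w3.png",c)
```

```text
[291 105]
```

View pics/w3.png

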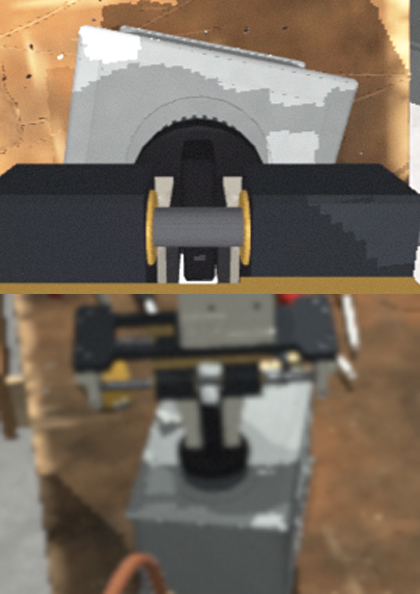

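The grip looks sound: wing held straight between the fingers, and the can undisturbed. Pad compliance could be stretching the ramp, so I'll continue in small steps.

Request:
carry_out(
  increments=[
    [0,0,-2,0,0,0,1],
    [0,0,-2,0,0,0,1],
  ],
)

```text
clock: 17.08
tool_pos: [0.4593, 0.0122, 0.1487]
orientation: [179.9, 0.0, 170.7]
force: [-3.2, 5.7, 2.6]
opening: 0.012
```

```bash
python3 s.py
```

```text
t 17.325 pos [0.4592 0.0122 0.1486] rpy [1.7995e+02 2.0000e-02 1.7069e+02] j6 -35.5 open 0.0119
mean F,M [-2.552  5.859  2.681  2.437  1.125  0.435] Mz [0.454 0.467 0.457 0.368 0.452 0.41 ] tau6 -0.432
```

Request:
carry_out(
  increments=[
    [0,0,-2,0,0,0,1],
    [0,0,-2,0,0,0,1],
  ],
)

```text
clock: 17.58
tool_pos: [0.4593, 0.0122, 0.1487]
orientation: [179.9, 0.0, 168.7]
force: [-3.3, 5.7, 3.4]
opening: 0.0118
```

```bash
python3 s.py
```

```text
t 17.825 pos [0.4593 0.0122 0.1487] rpy [1.7994e+02 2.0000e-02 1.6870e+02] j6 -37.5 open 0.0117
mean F,M [-2.715  5.659  2.364  2.428  1.055  0.453] Mz [0.442 0.508 0.46  0.453 0.434 0.42 ] tau6 -0.462
```

Run:
```python
from h import *
o=ctrl.get_obs(); p=ctrl.snapshot("wrist"); im=p["pixels"]
# predicted can top corners with initial pose estimate
c0=np.array([.4765,.0632,.11]); Rz=R.from_euler('z',-18.5,degrees=True).as_matrix()
K=[c0+Rz@[sx*.065,sy*.11,0] for sx,sy in((1,-1),(-1,-1),(1,1),(-1,1))]
pts=proj(p,K,o); print(np.round(pts))
v=im.copy(); x0,y0=170,90
b=cv2.resize(v[y0:y0+230,x0:x0+300],None,fx=2.6,fy=2.6,interpolation=cv2.INTER_CUBIC)
b=cv2.convertScaleAbs(b,alpha=1.3,beta=10); b[(cv2.cvtColor(b,6)<90)]=np.clip(b[(cv2.cvtColor(b,6)<90)]*1.8,0,255)
for q in pts:
    cv2.drawMarker(b,tuple(int(k) for k in ((q-[x0,y0])*2.6)),(0,0,255),0,20,1)
cv2.imwrite("pics/w4.png",b)
```

```text
[[231. 125.]
 [430. 150.]
 [218. 397.]
 [373. 412.]]
```

View pics/w4.png

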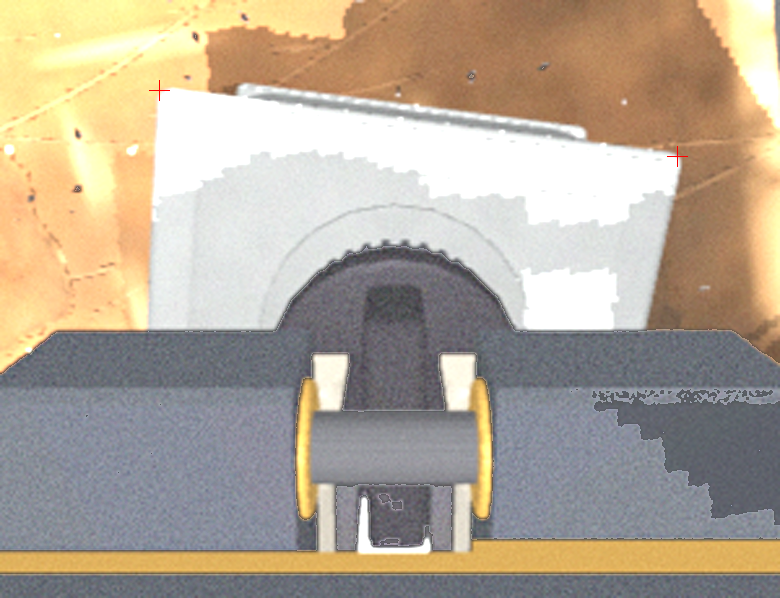

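The can hasn't moved (its corners sit on the predicted crosses at (159,90) and (677,156)), and the wing is straight in the jaws. So the load is genuinely in the cap, and this ratchet is stiffer than quoted. I'll continue in small steps.

Request:
carry_out(
  increments=[
    [0,0,-2,0,0,0,1],
    [0,0,-2,0,0,0,1],
  ],
)

```text
clock: 18.12
tool_pos: [0.4593, 0.0122, 0.1487]
orientation: [179.9, 0.0, 166.7]
force: [-3.0, 6.2, 2.3]
opening: 0.0116
```

```bash
python3 s.py
```

```text
t 18.375 pos [0.4593 0.0122 0.1487] rpy [1.7994e+02 2.0000e-02 1.6670e+02] j6 -39.4 open 0.0118
mean F,M [-2.347  5.625  2.585  2.432  1.006  0.496] Mz [0.526 0.481 0.496 0.517 0.479 0.475] tau6 -0.492
```

Request:
carry_out(
  increments=[
    [0,0,-2,0,0,0,1],
    [0,0,-2,0,0,0,1],
  ],
)

```text
clock: 18.62
tool_pos: [0.4593, 0.0122, 0.1487]
orientation: [179.9, 0.0, 164.7]
force: [-1.3, 5.3, 3.1]
opening: 0.012
```

```bash
python3 s.py
```

```text
t 18.875 pos [0.4593 0.0122 0.1487] rpy [1.7994e+02 2.0000e-02 1.6470e+02] j6 -41.4 open 0.0121
mean F,M [-2.206  5.526  2.634  2.414  0.988  0.527] Mz [0.473 0.539 0.567 0.503 0.563 0.515] tau6 -0.521
```

Request:
carry_out(
  increments=[
    [0,0,-2,0,0,0,1],
    [0,0,-3,0,0,0,1],
  ],
)

```text
clock: 19.12
tool_pos: [0.4594, 0.0122, 0.1487]
orientation: [179.9, 0.0, 161.7]
force: [-2.7, 5.9, 1.7]
opening: 0.0118
```

```bash
python3 s.py
```

```text
t 19.375 pos [0.4593 0.0122 0.1486] rpy [1.7994e+02 2.0000e-02 1.6171e+02] j6 -44.4 open 0.012
mean F,M [-2.081  5.701  1.906  2.381  0.898  0.591] Mz [0.593 0.594 0.567 0.625 0.549 0.619] tau6 -0.569
```

Torque has reached 0.57 with no drop. I'll release, let the cap relax, and look at nub against lug.

Request:
carry_out(
  increments=[
    [0,0,0,0,0,0,0],
    [0,0,0,0,0,0,0],
    [0,0,0,0,0,0,0],
    [0,0,0,0,0,0,0],
    [0,0,0,0,0,30,0],
    [0,0,0,0,0,70,0],
    [0,0,0,0,60,110,0],
    [0,0,0,0,60,110,0],
    [0,0,0,0,60,110,0],
  ],
)

```text
clock: 20.5
tool_pos: [0.4588, 0.0719, 0.2583]
orientation: [180.0, -0.0, 161.7]
force: [-0.6, 0.2, -0.8]
opening: 0.087
```

Run:
```python
from h import *
o=ctrl.get_obs(); print(np.round(o["tool_pos"],4),np.round(o["orientation"],2),o["clock"],np.round(o["force"],2),np.round(o["tau"][5],3))
p=ctrl.snapshot("wrist"); im=p["pixels"]; cv2.imwrite("pics/w5f.png",im)
q=proj(p,[[.459,.012,.14]],o)[0]; print(q)
x0,y0=int(max(0,min(440,q[0]-100))),int(max(0,min(250,q[1]-75))); print(x0,y0)
b=cv2.resize(im[y0:y0+150,x0:x0+200],None,fx=4,fy=4,interpolation=cv2.INTER_CUBIC)
b=np.clip(255*(b/255.)**.6,0,255).astype(np.uint8); cv2.imwrite("pics/w5.png",b)
```

```text
[0.4588 0.0719 0.2583] [ 1.7999e+02 -1.0000e-02  1.6166e+02] 20.5 [-0.61  0.22 -0.84] -0.173
[300.15164382 130.96894112]
200 55
```

View pics/w5.png

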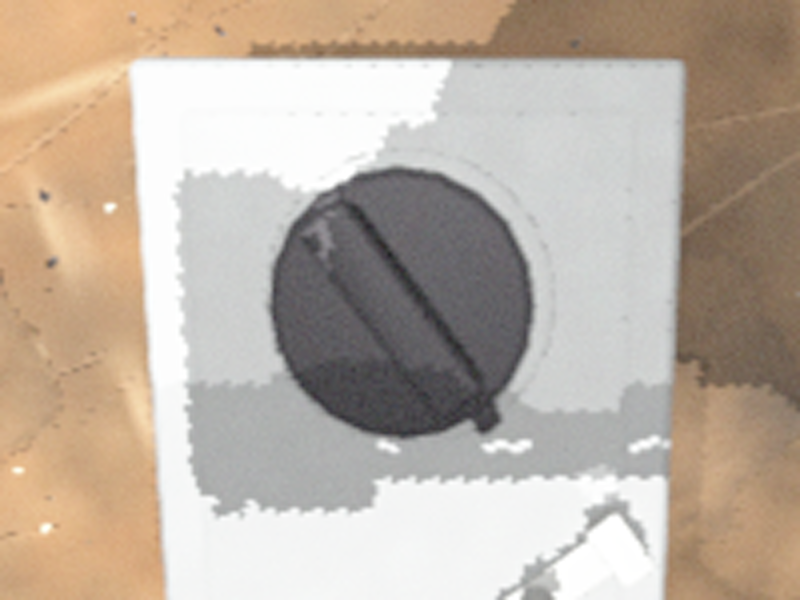

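```bash
python3 s.py
python3 - <<'E'
from h import *
o=ctrl.get_obs(); p=ctrl.snapshot("wrist")
f=lambda u,v,z:onplane(p,(200+u/4,55+v/4),z,o)
c=f(403,302,.144); n=f(487,418,.140); print("disc",c,"nub dir",np.degrees(np.arctan2(*(n-c)[[1,0]])))
a,b=f(325,212,.171),f(462,400,.171); print("wing",(a+b)/2,np.degrees(np.arctan2(*(b-a)[[1,0]])), np.linalg.norm(a-b))
a,b=f(345,200,.171),f(480,380,.171); print(np.degrees(np.arctan2(*(b-a)[[1,0]])))
E
```

```text
t 20.8 pos [0.4587 0.0708 0.2578] rpy [-1.7993e+02 -6.0000e-02  1.6153e+02] j6 -51.6 open 0.0874
mean F,M [-0.405 -0.017 -0.569  0.069 -0.057 -0.003] Mz [ 0.028 -0.035  0.026 -0.003 -0.04   0.006] tau6 0.007
disc [0.45770401 0.01046773 0.144     ] nub dir 106.92476973090282
wing [0.45764909 0.01064101 0.171     ] 107.5320251876976 0.04554454243515359
108.57804591830536
```

Run:
```python
from h import *
o=ctrl.get_obs(); p=ctrl.snapshot("wrist"); print(np.round(p["hand_eye"],3),np.round(p["intrinsics"],1))
Rm,t=cam(p,o); print("cam pos",-Rm.T@t,"fwd",Rm[2],"up",-Rm[1])
for tilt in (0,30,40):
  for yaw in (161.7,):
    # rotate about world horizontal axis perpendicular to view: try both signs
    for s in (1,-1):
        ax=Rm[0]*np.radians(tilt*s); Rt=R.from_rotvec(ax).as_matrix()
        T=Rt@R.from_euler('xyz',[180,0,yaw],degrees=True).as_matrix()
        Tc=T@np.array(p["hand_eye"])[:3,:3]; print(tilt,s,"rotvec deg",np.degrees(ax).round(1),"fwd",Tc[:,2].round(2),"cam off",(T@np.array(p["hand_eye"])[:3,3]).round(3))
```

```text
[[ 1.     0.     0.    -0.   ]
 [-0.     0.968  0.252 -0.068]
 [-0.    -0.252  0.968 -0.159]
 [ 0.     0.     0.     1.   ]] [[299.9   0.  321.1]
 [  0.  299.9 196.6]
 [  0.    0.    1. ]]
cam pos [0.43767608 0.00671046 0.4169283 ] fwd [ 0.07878046  0.23853757 -0.96793257] up [-0.30634317 -0.91817639 -0.25120905]
0 1 rotvec deg [-0.  0.  0.] fwd [ 0.08  0.24 -0.97] cam off [-0.021 -0.064  0.159]
0 -1 rotvec deg [-0.  0.  0.] fwd [ 0.08  0.24 -0.97] cam off [-0.021 -0.064  0.159]
30 1 rotvec deg [-28.5   9.5   0. ] fwd [-0.08 -0.25 -0.96] cam off [0.007 0.02  0.171]
30 -1 rotvec deg [28.5 -9.5 -0. ] fwd [ 0.22  0.67 -0.71] cam off [-0.043 -0.131  0.104]
40 1 rotvec deg [-37.9  12.7   0. ] fwd [-0.14 -0.41 -0.9 ] cam off [0.016 0.048 0.165]
40 -1 rotvec deg [ 37.9 -12.7  -0. ] fwd [ 0.26  0.77 -0.58] cam off [-0.048 -0.146  0.078]
```

Request:
carry_out(
  increments=[
    [0,0,10,0,0,0,0],
    [0,0,20,0,0,0,0],
    [0,0,30,0,0,0,0],
    [0,0,40,0,0,0,0],
    [0,0,50,0,0,0,0],
    [0,0,60,0,0,0,0],
    [0,0,70,0,0,0,0],
    [0,0,80,0,0,0,0],
    [0,0,90,0,0,0,0],
    [0,0,100,0,0,0,0],
    [0,0,110,0,0,0,0],
    [0,0,120,0,0,0,0],
    [0,0,130,0,0,0,0],
    [0,0,140,0,0,0,0],
    [0,0,150,0,0,0,0],
    [0,0,160,0,0,0,0],
    [0,0,170,0,0,0,0],
  ],
)

```text
clock: 23.02
tool_pos: [0.459, 0.0713, 0.2584]
orientation: [180.0, 0.0, -28.1]
force: [-0.5, -0.3, 0.2]
opening: 0.0878
```

Request:
carry_out(
  increments=[
    [0,0,10,0,0,0,0],
    [0,0,20,0,0,0,0],
    [0,0,20,0,0,0,0],
  ],
)

```text
clock: 23.4
tool_pos: [0.459, 0.0713, 0.2584]
orientation: [180.0, 0.0, -8.5]
force: [-0.2, 0.3, -0.5]
opening: 0.0874
```

Request:
carry_out(
  increments=[
    [-10,1.4,0,4,-3,-15,0],
    [-20,2.8,0,8,-7,-30,0],
    [-29.7,4.2,0,8,-7,-45,0],
    [-29.7,4.2,0,8,-7,-45,0],
    [-29.7,4.2,0,8,-7,-45,0],
  ],
)

```text
clock: 24.02
tool_pos: [0.4671, 0.0648, 0.2134]
orientation: [150.1, -0.2, -8.5]
force: [1.2, -0.1, 0.2]
opening: 0.0878
```

Run:
```python
from h import *
o=ctrl.get_obs(); print(np.round(o["tool_pos"],4),np.round(o["orientation"],2),o["clock"],np.round(o["joint_pos"],1))
p=ctrl.snapshot("wrist"); im=p["pixels"]; cv2.imwrite("pics/w6f.png",im)
q=proj(p,[[.459,.012,.13]],o)[0]; print(q)
x0,y0=int(max(0,min(500,q[0]-70))),int(max(0,min(290,q[1]-55))); print(x0,y0)
b=cv2.resize(im[y0:y0+110,x0:x0+140],None,fx=5.7,fy=5.4,interpolation=cv2.INTER_CUBIC)
b=np.clip(255*(b/255.)**.5,0,255).astype(np.uint8); cv2.imwrite("pics/w6.png",b)
```

```text
[0.4671 0.0648 0.2134] [150.07  -0.22  -8.46] 24.025 [ 46.3  12.1 -26.7  17.4 -76.9 117.3]
[320.26170943 201.57126579]
250 146
```

View pics/w6.png

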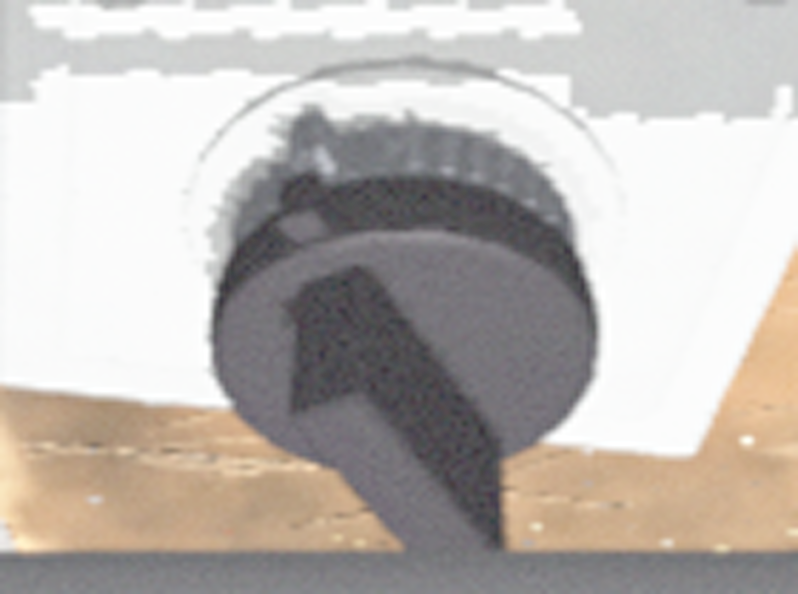

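The view is upside down. The nub at (305,215) and the lug at about (312,150) are still aligned, so there was no click: the cap wound its stop spring and returned to the onset angle.

A steady side load of about 6 N from the clamping may have been interfering. I'll re-engage as a loose, better-centred fork and turn again.

Request:
carry_out(
  increments=[
    [10,-1.4,0,-2,-5,30,0],
    [20,-2.8,0,-5,-20,45,0],
    [29.7,-4.2,0,-8,-52,45,0],
    [29.7,-4.2,0,-8,-52,45,0],
    [29.7,-4.2,0,-8,-52,45,0],
  ],
)

```text
clock: 24.7
tool_pos: [0.4591, 0.0112, 0.2602]
orientation: [-179.9, -0.2, -8.7]
force: [-0.1, -0.3, -0.2]
opening: 0.0876
```

Request:
carry_out(
  increments=[
    [0,0,-10,0,0,0,0],
    [0,0,-20,0,0,0,0],
    [0,0,-30,0,0,0,0],
    [0,0,-40,0,0,0,0],
    [0,0,-50,0,0,0,0],
    [0,0,-60,0,0,0,0],
    [0,0,-70,0,0,0,0],
    [0,0,-80,0,0,0,0],
    [0,0,-90,0,0,0,0],
    [0,0,-100,0,0,0,0],
    [0,0,-110,0,0,0,0],
    [0,0,-120,0,0,0,0],
    [0,0,-130,0,0,0,0],
    [0,0,-140,0,0,0,0],
    [0,0,-150,0,0,0,0],
    [0,0,-154,0,0,0,0],
    [0,0,-154,0,0,0,0],
  ],
)

```text
clock: 26.82
tool_pos: [0.459, 0.0139, 0.2584]
orientation: [-180.0, -0.0, -162.2]
force: [-0.1, 0.4, 0.3]
opening: 0.0879
```

```bash
python3 s.py
python3 - <<'E'
from h import *
o=ctrl.get_obs(); p=ctrl.snapshot("wrist"); im=p["pixels"]
m=ctrl.outline_of(p,"cap"); 
for r in m[:2]:
    mk=r["pixels"].astype(np.uint8); cs,_=cv2.findContours(mk,0,1); c=max(cs,key=cv2.contourArea)
    (x,y),rad=cv2.minEnclosingCircle(c); e=cv2.fitEllipse(c); print(r["confidence"],cv2.boundingRect(c),e,onplane(p,e[0],.144,o))
g=cv2.cvtColor(im,6); print([np.round(proj(p,[[.459,.012,z]],o)[0],1).tolist() for z in (.144,.171)])
t=ctrl.snapshot("top")
E
```

```text
t 27.075 pos [0.459  0.0129 0.2585] rpy [-1.7999e+02 -1.0000e-02 -1.6232e+02] j6 -8.6 open 0.0878
mean F,M [-0.072 -0.362  0.396  0.063 -0.031 -0.014] Mz [-0.001 -0.001 -0.03  -0.008 -0.058  0.017] tau6 0.013
0.98 (291, 159, 63, 67) ((321.7817687988281, 190.81105041503906), (61.32195281982422, 63.99986267089844), 6.258046627044678) [0.45910172 0.01065944 0.144     ]
[[321.5, 192.2], [321.5, 199.7]]
```

Request:
carry_out(
  increments=[
    [0,0,0,0,-1.5,-40,0],
    [0,0,0,0,-1.5,-80,0],
    [0,0,0,0,-1.5,-109,0],
    [0,0,0,0,-1.5,-109,0.84],
    [0,0,0,0,-1.5,-109,0.84],
    [0,0,0,0,-1.5,-109,0.84],
    [0,0,0,0,-1.5,-109,0.84],
    [0,0,0,0,-1.5,-109,0.84],
    [0,0,0,0,-1.5,-109,0.84],
  ],
)

```text
clock: 28.35
tool_pos: [0.4591, 0.0111, 0.1498]
orientation: [180.0, 0.0, -162.4]
force: [0.1, 0.6, 0.4]
opening: 0.0334
```

```bash
python3 s.py
```

```text
t 28.6 pos [0.459  0.0111 0.1495] rpy [ 1.8000e+02 -1.0000e-02 -1.6241e+02] j6 -8.5 open 0.0159
mean F,M [-0.052  0.288  0.126  0.09  -0.03  -0.009] Mz [-0.026 -0.004 -0.034 -0.001  0.012  0.001] tau6 -0.0
```

Request:
carry_out(
  increments=[
    [0,0,-4,0,0,0,0.85],
    [0,0,-8,0,0,0,0.85],
    [0,0,-12,0,0,0,0.85],
    [0,0,-12,0,0,0,0.85],
  ],
)

```text
clock: 29.1
tool_pos: [0.4592, 0.0112, 0.1496]
orientation: [180.0, 0.0, -174.4]
force: [0.9, 1.4, -0.4]
opening: 0.0129
```

```bash
python3 s.py
```

```text
t 29.35 pos [0.4592 0.0112 0.1496] rpy [ 1.7999e+02  1.0000e-02 -1.7436e+02] j6 -20.4 open 0.013
mean F,M [ 1.043  1.048 -0.678  0.379 -0.341  0.126] Mz [0.14  0.136 0.127 0.166 0.107 0.079] tau6 -0.111
```

Request:
carry_out(
  increments=[
    [0,0,-3,0,0,0,0.85],
    [0,0,-3,0,0,0,0.85],
  ],
)

```text
clock: 29.6
tool_pos: [0.4592, 0.0112, 0.1496]
orientation: [180.0, 0.0, -177.4]
force: [1.3, 0.7, -0.3]
opening: 0.0133
```

```bash
python3 s.py
```

```text
t 29.85 pos [0.4591 0.0111 0.1496] rpy [ 1.7999e+02  1.0000e-02 -1.7737e+02] j6 -23.4 open 0.0132
mean F,M [ 0.912  1.17  -0.821  0.584 -0.434  0.161] Mz [0.211 0.169 0.12  0.162 0.175 0.128] tau6 -0.139
```

Request:
carry_out(
  increments=[
    [0,0,-3,0,0,0,0.85],
    [0,0,-3,0,0,0,0.85],
  ],
)

```text
clock: 30.1
tool_pos: [0.4591, 0.0111, 0.1496]
orientation: [180.0, 0.0, 179.6]
force: [1.1, 1.4, -0.3]
opening: 0.0132
```

```bash
python3 s.py
```

```text
t 30.35 pos [0.4591 0.0111 0.1496] rpy [180.     0.   179.63] j6 -26.4 open 0.0131
mean F,M [ 1.43   1.936 -0.212  0.704 -0.454  0.207] Mz [0.216 0.222 0.224 0.184 0.191 0.206] tau6 -0.182
```

Request:
carry_out(
  increments=[
    [0,0,-3,0,0,0,0.85],
    [0,0,-3,0,0,0,0.85],
  ],
)

```text
clock: 30.6
tool_pos: [0.4591, 0.0111, 0.1496]
orientation: [180.0, 0.0, 176.6]
force: [0.6, 1.9, -0.8]
opening: 0.0131
```

```bash
python3 s.py
```

```text
t 30.85 pos [0.4591 0.0111 0.1496] rpy [180.     0.   176.63] j6 -29.4 open 0.0132
mean F,M [ 0.993  1.762 -0.348  0.772 -0.446  0.237] Mz [0.237 0.269 0.241 0.214 0.219 0.242] tau6 -0.225
```

Request:
carry_out(
  increments=[
    [0,0,-3,0,0,0,0.85],
    [0,0,-3,0,0,0,0.85],
  ],
)

```text
clock: 31.1
tool_pos: [0.4591, 0.0111, 0.1496]
orientation: [180.0, 0.0, 173.6]
force: [1.2, 2.2, -0.2]
opening: 0.0131
```

```bash
python3 s.py
```

```text
t 31.35 pos [0.4591 0.0111 0.1496] rpy [180.     0.   173.63] j6 -32.4 open 0.0132
mean F,M [ 1.093  2.072  0.079  0.842 -0.443  0.276] Mz [0.304 0.252 0.304 0.275 0.249 0.272] tau6 -0.269
```

Request:
carry_out(
  increments=[
    [0,0,-3,0,0,0,0.85],
    [0,0,-3,0,0,0,0.85],
  ],
)

```text
clock: 31.6
tool_pos: [0.4591, 0.0111, 0.1496]
orientation: [180.0, 0.0, 170.6]
force: [1.0, 1.7, 0.7]
opening: 0.013
```

```bash
python3 s.py
```

```text
t 31.85 pos [0.459  0.0111 0.1496] rpy [180.     0.   170.63] j6 -35.4 open 0.013
mean F,M [ 0.901  1.952  0.4    0.871 -0.408  0.337] Mz [0.309 0.348 0.341 0.336 0.321 0.367] tau6 -0.313
```

Request:
carry_out(
  increments=[
    [0,0,-3,0,0,0,0.85],
    [0,0,-3,0,0,0,0.85],
  ],
)

```text
clock: 32.1
tool_pos: [0.4591, 0.0111, 0.1496]
orientation: [180.0, 0.0, 167.6]
force: [-0.7, 1.7, 0.1]
opening: 0.0135
```

```bash
python3 s.py
```

```text
t 32.35 pos [0.4591 0.0111 0.1496] rpy [180.     0.   167.63] j6 -38.4 open 0.0133
mean F,M [ 0.867  2.026  0.504  0.919 -0.395  0.349] Mz [0.322 0.329 0.361 0.35  0.352 0.379] tau6 -0.357
```

Request:
carry_out(
  increments=[
    [0,0,-3,0,0,0,0.85],
    [0,0,-3,0,0,0,0.85],
  ],
)

```text
clock: 32.6
tool_pos: [0.4591, 0.0111, 0.1496]
orientation: [180.0, 0.0, 164.6]
force: [0.9, 2.0, 0.1]
opening: 0.0137
```

```bash
python3 s.py
```

```text
t 32.85 pos [0.4591 0.0111 0.1496] rpy [180.     0.   164.63] j6 -41.4 open 0.0134
mean F,M [ 0.475  2.163  0.501  0.926 -0.314  0.422] Mz [0.433 0.422 0.403 0.406 0.387 0.484] tau6 -0.4
```

Same slope and still no slip with the side load gone. I'll clamp and go past the earlier maximum of 36°, watching the torque.

Request:
carry_out(
  increments=[
    [0,0,0,0,0,0,1],
    [0,0,0,0,0,0,1],
    [0,0,-3,0,0,0,1],
    [0,0,-4,0,0,0,1],
  ],
)

```text
clock: 33.35
tool_pos: [0.4589, 0.0109, 0.1495]
orientation: [-180.0, -0.0, 160.5]
force: [0.2, 1.4, 1.2]
opening: 0.0121
```

```bash
python3 s.py
```

```text
t 33.6 pos [0.4589 0.0109 0.1495] rpy [-1.7999e+02 -1.0000e-02  1.6062e+02] j6 -45.4 open 0.0116
mean F,M [-0.358  1.549  1.79   0.65   0.03   0.267] Mz [0.29  0.262 0.252 0.262 0.262 0.274] tau6 -0.241
```

Request:
carry_out(
  increments=[
    [0,0,-3,0,0,0,1],
    [0,0,-3,0,0,0,1],
  ],
)

```text
clock: 33.85
tool_pos: [0.4589, 0.011, 0.1495]
orientation: [-180.0, -0.0, 157.6]
force: [-0.8, 1.6, 1.8]
opening: 0.0118
```

```bash
python3 s.py
```

```text
t 34.1 pos [0.4589 0.011  0.1495] rpy [-1.7998e+02 -1.0000e-02  1.5763e+02] j6 -48.4 open 0.0118
mean F,M [-0.858  1.065  2.245  0.575  0.314  0.278] Mz [0.247 0.266 0.293 0.31  0.28  0.27 ] tau6 -0.268
```

The torque dropped from 0.40 to 0.24, which looks like the click. I'll release, move above the keeper post, and check where the nub rests: it was at 107.5°, so one click should put it near 87°.

Request:
carry_out(
  increments=[
    [0,0,0,0,0,0,0],
    [0,0,0,0,0,0,0],
    [0,0,0,0,0,0,0],
    [0,0,0,0,0,0,0],
    [0,0,0,0,0,50,0],
    [0,0,-10,-2,20,100,0],
    [0,0,-20,-4,60,110,0],
    [0,0,-30,-6,83,110,0],
    [0,0,-40,-6,83,110,0],
    [0,0,-48.5,-6,83,110,0],
    [0,0,-48.5,-6,83,110,0],
    [0,0,-48.5,-6,83,110,0],
  ],
)

```text
clock: 35.6
tool_pos: [0.453, 0.094, 0.2595]
orientation: [-180.0, -0.0, 109.3]
force: [0.3, -0.9, 0.1]
opening: 0.0877
```

Run:
```python
from h import *
o=ctrl.get_obs(); print(np.round(o["tool_pos"],4),np.round(o["orientation"],2),o["clock"],np.round(o["joint_pos"],1))
p=ctrl.snapshot("wrist"); im=p["pixels"]; cv2.imwrite("pics/w7f.png",im)
q=proj(p,[[.459,.012,.14],[.453,.094,.1415],[.4905,.105,.12]],o); print(q)
x0,y0=int(max(0,min(440,q[:,0].mean()-100))),int(max(0,min(250,q[:,1].mean()-75))); print(x0,y0)
b=cv2.resize(im[y0:y0+150,x0:x0+200],None,fx=4,fy=4,interpolation=cv2.INTER_CUBIC)
b=np.clip(255*(b/255.)**.6,0,255).astype(np.uint8); cv2.imwrite("pics/w7.png",b)
```

```text
[0.453  0.094  0.2595] [-179.99   -0.    109.26] 35.6 [  36.2   -1.2  -21.8   -0.   -69.5 -106.9]
[[236.67428848 169.38068717]
 [321.36572411 191.96908405]
 [319.44642058 223.15187653]]
192 119
```

View pics/w7.png

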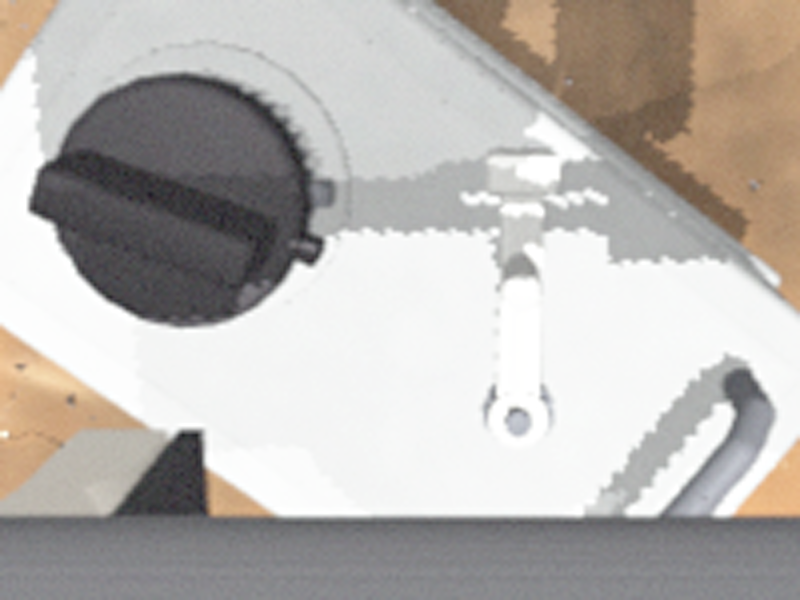

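Confirmed. The nub at (310,248) now sits clockwise past the lug at (320,193), about one tooth. The keeper lever is vertical at x≈520, pivot (518,420), as predicted. Next I'll check the angles, narrow the jaws and go down over the post.

Run:
```python
from h import *
o=ctrl.get_obs(); p=ctrl.snapshot("wrist")
f=lambda u,v,z:onplane(p,(192+u/4,119+v/4),z,o)
A=lambda d:np.degrees(np.arctan2(d[1],d[0]))
c=f(183,201,.144); print("disc",c); c=np.array([.4587,.0113,0])
print("nub",A(f(312,248,.137)-c),A(f(312,248,.137)-f(183,201,.144)),"lug",A(f(322,193,.122)-c),A(f(322,193,.129)-f(183,201,.144)))
print("pivot",f(518,420,.12),"foot end",f(523,160,.12))
```

```text
disc [0.4575496  0.01375334 0.144     ]
nub 87.59179762909552 85.25787178089756 lug 106.77740538738412 108.25358298975443
pivot [0.4907375  0.10733383 0.12      ] foot end [0.42564452 0.08589839 0.12      ]
```

Request:
carry_out(
  increments=[
    [0,0,0,0,0,-30,0.75],
    [0,0,0,0,0,-60,0.75],
    [0,0,0,0,0,-80,0.75],
    [0,0,0,0,0,-80,0.75],
    [0,0,0,0,0,-80,0.75],
    [0,0,0,0,0,-80,0.75],
    [0,0,0,0,0,-80,0.75],
    [0,0,0,0,0,-80,0.75],
    [0,0,0,0,0,-80,0.75],
    [0,0,0,0,0,-80,0.75],
  ],
)

```text
clock: 36.95
tool_pos: [0.453, 0.0941, 0.1796]
orientation: [180.0, 0.0, 109.1]
force: [-0.3, 0.4, -0.4]
opening: 0.0219
```

Nub 87°, lug 107°: exactly one click, and the lug is 0.95 rad from the front. Now down over the post.

Request:
carry_out(
  increments=[
    [0,0,0,0,0,-25,0.75],
    [0,0,0,0,0,-40,0.75],
    [0,0,0,0,0,-50,0.75],
    [0,0,0,0,0,-58,0.75],
    [0,0,0,0,0,-58,0.86],
    [0,0,0,0,0,-58,0.86],
    [0,0,0,0,0,-58,0.86],
  ],
)

```text
clock: 37.83
tool_pos: [0.4533, 0.0942, 0.122]
orientation: [180.0, -0.0, 109.1]
force: [0.1, -0.6, -0.5]
opening: 0.0121
```

```bash
python3 s.py
python3 - <<'E'
import numpy as np
P=np.array([.4905,.106]); r=.040
q0=P+r*np.array([np.cos(np.radians(-161)),np.sin(np.radians(-161))])
for d in range(0,61,6):
    a=np.radians(-161+d); print(d,np.round(1000*(P+r*np.array([np.cos(a),np.sin(a)])-q0),1))
E
```

```text
t 38.075 pos [0.4531 0.0941 0.1217] rpy [ 1.7998e+02 -1.0000e-02  1.0909e+02] j6 -107.1 open 0.0124
mean F,M [ 0.059 -0.255 -0.056  0.041 -0.139 -0.011] Mz [-0.007  0.015  0.04  -0.03  -0.058 -0.024] tau6 0.0
0 [0. 0.]
6 [ 1.6 -3.9]
12 [ 3.5 -7.6]
18 [  5.9 -11. ]
24 [  8.6 -14.3]
30 [ 11.6 -17.2]
36 [ 14.9 -19.7]
42 [ 18.4 -22. ]
48 [ 22.2 -23.8]
54 [ 26.1 -25.2]
60 [ 30.2 -26.2]
```

Request:
carry_out(
  increments=[
    [0,0,6,1.6,-3.9,0,0.86],
    [0,0,12,3.5,-7.6,0,0.86],
    [0,0,18,5.9,-11,0,0.86],
    [0,0,24,8.6,-14.3,0,0.86],
    [0,0,30,11.6,-17.2,0,0.86],
    [0,0,36,14.9,-19.7,0,0.86],
    [0,0,42,18.4,-22,0,0.86],
    [0,0,48,22.2,-23.8,0,0.86],
    [0,0,48,22.2,-23.8,0,0.86],
  ],
)

```text
clock: 39.2
tool_pos: [0.4754, 0.0702, 0.1216]
orientation: [-180.0, 0.0, 157.0]
force: [0.3, -0.8, 0.0]
opening: 0.0121
```

```bash
python3 s.py
```

```text
Traceback (most recent call last):
  File "s.py", line 5, in <module>
    if i<5: ctrl.snapshot("top")
            ~~~~~~~~~~~~~^^^^^^^
ValueError: 200 camera calls are used up
```

Request:
carry_out(
  increments=[
    [0,0,4,2.6,-1,0,0.86],
    [0,0,4,2.6,-1,0,0.86],
    [0,0,4,2.6,-1,0,0.86],
  ],
)

```text
clock: 39.58
tool_pos: [0.4778, 0.0693, 0.1216]
orientation: [180.0, 0.0, 160.9]
force: [0.4, -0.7, -0.9]
opening: 0.012
```

```bash
python3 s.py
```

```text
Traceback (most recent call last):
  File "s.py", line 5, in <module>
    if i<5: ctrl.snapshot("top")
            ~~~~~~~~~~~~~^^^^^^^
ValueError: 200 camera calls are used up
```

The camera budget is used up, so the end stop has to be found by force.

Request:
carry_out(
  increments=[
    [0,0,0,1.4,-0.5,0,0.86],
    [0,0,0,1.4,-0.5,0,0.86],
    [0,0,0,1.4,-0.5,0,0.86],
  ],
)

```text
clock: 39.95
tool_pos: [0.4792, 0.0687, 0.1215]
orientation: [-180.0, -0.0, 161.1]
force: [-0.7, 0.2, -0.6]
opening: 0.0124
```

Request:
carry_out(
  increments=[
    [0,0,0,1,-0.3,0,0.86],
    [0,0,0,1,-0.3,0,0.86],
    [0,0,0,1,-0.3,0,0.86],
  ],
)

```text
clock: 40.33
tool_pos: [0.4794, 0.0685, 0.1214]
orientation: [-180.0, -0.1, 161.1]
force: [-5.5, 2.7, 3.2]
opening: 0.0126
```

Request:
carry_out(
  increments=[
    [0,0,0,0.6,-0.2,0,0.86],
    [0,0,0,0.6,-0.2,0,0.86],
  ],
)

```text
clock: 40.58
tool_pos: [0.4795, 0.0684, 0.1213]
orientation: [-180.0, -0.1, 161.1]
force: [-7.9, 2.8, 5.2]
opening: 0.0122
```

Request:
carry_out(
  increments=[
    [0,0,0,-2.2,0.7,0,0.8],
    [0,0,0,-2.2,0.7,0,0.75],
    [0,0,0,-2.2,0.7,0,0.75],
    [0,0,0,-2.2,0.7,0,0.75],
    [0,0,0,-2.2,0.7,10,0.75],
    [0,0,0,-2.2,0.7,30,0.75],
    [0,0,0,-2.2,0.7,80,0.75],
    [0,0,0,-2.2,0.7,130,0.75],
    [0,0,0,-2.2,0.7,150,0.75],
    [0,0,0,-2.2,0.7,150,0.75],
  ],
)

```text
clock: 41.82
tool_pos: [0.4795, 0.0693, 0.274]
orientation: [179.8, 0.2, 161.1]
force: [-0.1, 0.1, -0.7]
opening: 0.0218
```

```bash
python3 -c "
from plant import ctrl
o=ctrl.get_obs(); print(o['clock'],o['force'],o['tool_pos']); print(ctrl.close_job())"
```

```text
41.825 [-0.12550727  0.12041994 -0.65011133] [0.47946579 0.06927258 0.27395847]
the job is handed in; nothing more can be done
None
```

I tightened the cap by one ratchet click, swung the keeper lever in to its hard stop, and handed the job in at 41.8 s with the arm clear and touching nothing.

- **Cap:** One click is confirmed. After release, the wrist picture showed the nub at about 87° and the lug at about 107°, so the nub is 20° clockwise past the lug. The lug is about 0.95 rad from the can's front, within the 1.3 limit.
- **Keeper:** I pushed its finger post round until the force rose from under 1 N to about 8 N with almost no further movement. The stop came within about 1 mm of where I had calculated it. I then opened the jaws around the post and lifted straight off.
- **Can and bystanders:** The can was still in its starting place when I checked partway through the first turn. The arm's route stayed clear of the other things.

**What disagreed or went unchecked:**
- **Ratchet torque:** On the first try the torque climbed to 0.57–0.59 N m without a click, against the 0.28 in the task, and the cap sprang back. On the second grip I turned it to 0.40 N m with the jaws held loosely round the wing, then clamped them. The click came between two readings, so I don't know its peak torque or why the first try failed.
- **Keeper and final can position:** The 200 camera calls ran out just before the keeper reached its stop. Its final position therefore rests on force and tool position only, with no closing picture of the keeper or the can.

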